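Move the blow-off nozzle to the free quick coupling of the air block

TASK

The red blow-off nozzle sits in the wrong one of the two quick couplings on the saw table's air block. Press down the blue collar of the coupling that holds it until it lets go, draw the nozzle out, and push it into the free coupling until it locks fully home, so that it stays down when you let go of it. Press firmly but gently, never with the force of a blow or a jam, and leave the tools and parts lying round it alone.

Things in the scene. Friction and masses are not known exactly. Their poses are not given: they have to be found in the camera images.
- air_block: aluminium air block fixed to the table: foot 66 x 196 x 8 mm, body 46 x 170 mm, flat top 30 mm above the table; low pressure gauge beyond its +y end, shut inlet valve with red lever beyond its -y end (both under 60 mm high, over 45 mm from a coupling's axis). Origin under its middle, on the table. Its y axis runs along the row of the two upright couplings, 45 mm either side of the middle.
- used_port: hexagonal steel lock nut, 27 mm wide, 5 mm high, under the coupling that holds the nozzle at the start (either end of the row). Origin on the coupling's vertical axis at the height of the block's top. The coupling is screwed right down on the nut: steel body, knurled blue collar on top, 36 mm in diameter. Inside, four sprung jaws hold the nozzle's groove and a sprung valve presses up under it.
- used_collar_top (a point): centre of that collar's flat top when up, 49 mm above the used port's origin. The collar is sprung: 1.5 N starts it, 5 N brings it to its rigid stop 6.5 mm down. From 4.6 mm down the jaws let go and the valve lifts the nozzle 16 mm; then the nozzle stays standing, held by 1 to 2 N of drag, even with the collar let go, and can be drawn up and out (its nose is then 19 mm below this point).
- free_port: the same lock nut under the free coupling, at the other end of the row. Origin on the coupling's vertical axis at the height of the block's top. The coupling is like the other, but is screwed in less far and stands 0 to 14 mm higher on its brass thread: no reading tells how much, it must be felt or seen. Its collar has a funnel mouth 19 mm wide, narrowing to a 13.8 mm bore within 3 mm.
- free_collar_low (a point): point on the free coupling's axis 49 mm above the free port's origin: its collar's top lies here or up to 14 mm higher. Pushing the nozzle in takes about 8 N to spread the jaws (nose 12 to 17 mm below the collar's top), 1 N, then 6 to 11 N for the last 16 mm. It locks with its nose 35 mm below the collar's top; a rigid stop comes 1.2 mm deeper. Let go too soon, it is lifted up to 16 mm.
- nozzle: blow-off nozzle, 62 mm long, 60 g, upright; origin at the middle of its lower end (nose), z towards the tip. Steel stem 12 mm thick with tapered nose (6.4 mm wide at the end) and locking groove 21 to 26 mm up; knurled brass flange, 17 mm wide, 38 to 43 mm up; red barrel, then a short brass tip. At the start it is locked, nose 14 mm above the used port's origin, flange 3 mm above the collar.
- nozzle_grip (a point): middle of the nozzle's red grip barrel, 14 mm in diameter, 43 to 58 mm above its lower end. Hold it here, above the flange, to push it in: a collar held down by the fingers cannot lock. Fingers opened 22 to 30 mm pass the flange on both sides and can press the used coupling's collar.
- spanner: steel combination spanner, 224 mm long, lying in front of the block; leave it. Origin under its middle.
- pliers: pliers with red handles, 176 mm long, lying at the right; leave them. Origin under their middle.
- test_piece: plywood test block, 60 x 60 x 40 mm, at the left front; leave it. Origin under its middle.

How it is judged:
On the way:
1. the nozzle is let go by its coupling and drawn clear of it, undamaged (z of nozzle in the frame of used_port above 0.051 m), for 0.1 s.
At the end, for the whole second after the job is handed in: The nozzle stands locked in the free coupling, let go and at rest: its lower end less than 29 mm above the free port's origin (locked it is at 14 to 28 mm; not locked, the valve lifts it to 30 mm or more), within 3 mm of the port's axis, upright within 0.08 rad (z of nozzle in the frame of free_port below 0.029 m and horizontal distance between nozzle and free_port below 0.003 m and angle between nozzle's own z axis and vertical below 0.08 rad and linear speed of nozzle below 0.02 m/s); the robot touches nothing.
It fails at once if the nozzle is pressed, jammed or pulled against a coupling with more than 35 N (contact force between nozzle and used_port above 35 N or contact force between nozzle and free_port above 35 N).
It fails at once if the fingers shove a coupling or its collar with more than 50 N (contact force between the fingers and used_port above 50 N or contact force between the fingers and free_port above 50 N).
It fails at once if a tool or part lying about is shifted by more than 20 mm (distance of any of spanner, pliers, test_piece from where it was at the start of the episode above 0.02 m).
It also fails if it takes over 38 s, if anything falls off the work surface, if the arm or the gripper's body presses on something with over 40 N, if the wrist force passes 120 N, or if a joint passes its speed limit or range.

ROBOT

A 6-joint arm with a two-finger parallel gripper is mounted at the origin on the work surface; the furniture and walls round the work are solid. World frame = base frame: x ahead of the robot, y to its left, z up, the work surface at z = 0. Lengths are in m, angles in rad, forces in N, time in s.
With the tool pointing down it reaches from about 0.275 to 0.825 m from the base axis. Payload 5.2 kg.
Tool frame: the origin (TCP) lies at the very end of the fingers, on their centre line; the grasp point (between the pads) lies 19 mm behind it (r.tcp_to_grasp is the distance from the TCP to the grasp point, in m); z points along the fingers, y is the line along which they close (so a half turn about z gives the same grasp; the last joint's range is limited). The gripper opens to 93 mm and grips with 3 to 60 N. Pads are 15 mm wide; open, the fingers measure 128 mm over their backs; the gripper's body (75 mm by 188 mm) begins 65 mm behind the grasp point.
Start: joints at [0.978, 0.259, 1.535, -0, 1.348, -0.203], TCP at [0.209, 0.509, 0.195] pointing down, gripper open.
Joint ranges: [-3.14, 3.14], [-0.91, 2.08], [0.19, 2.58], [-1.22, 4.36], [0.22, 2.71], [-3.12, 3.12]. Speed limits (rad/s): [2.57, 2.57, 3.14, 3.14, 3.14, 3.14].

INTERFACE

Orientations are given as a unit quaternion [x, y, z, w].
In Python, from bench import r, eyes, hand_in gives the robot as it stands.
- The arm moves only by the tool play_rows, never from a script. Its argument "moves" is a list that holds one entry, the list of rows, each a list of 4 numbers: the shift along the tool's x, y, z in m, then the turn about the tool's z in rad. A call has 1 to 12 rows; each row is the pose to reach, as a shift and turn from the pose commanded when the call began, along the tool's axes at that moment; what a row does not reach only later rows make up. A row lasts 1/8 s, in which the tool goes at most 62.5 mm and 10.7 degrees, less where a joint would pass 70% of its speed; a pose out of reach is approached as far as the arm can. A call with a gripper value outside its range is refused whole. "grip" is the opening, from -1 (shut) to 1 (fully open), set as the call begins (left out, the last holds). The fingers move at their own pace and stop on an object; "squeeze" is the grip in N (left out, the last holds). Time passes only in rows, so rows that repeat a pose let the fingers close. It gives the time, the measured TCP pose, the force, the opening and the grip force at its end, in the units of the state.
- r.sense(): the state, without advancing time (a new reading comes with each control period).
- eyes.get_image(name): name is "side" or "top"; returns a dict with "pixels" (400x640x3 uint8, blue, green, red), "depth" (400x640 float32, m along the optical axis (not along the pixel's ray), 0 where there is no reading), "intrinsics" (3x3 intrinsics, pixels), "origin" and "rotation" of the camera in the world. Camera axes: x right, y up, looking along -z (the intrinsics and any distortion apply to the point x, -y, -z); pixel columns grow to the right and rows downward; lengths in m; the calibration is good to about 2 mm. A picture is of the moment at which its call begins.
- hand_in(): hands the job in; it is judged then, once.
Trained networks look in the newest picture that a camera, given by its name, has taken for a name from the list of things; names that differ only in an ending like _2 or _b are one class to them, and where a whole thing is asked for, a point or a joint stands for the part that bears it (a point fixed in the world has none). Each returns a list of dicts, best first, with "p" (0 to 1); they miss things now and then, are a little off and sometimes report something else, mostly with a low value. They report only what shows in the picture. A call takes as long as a camera call.
- eyes.boxes_of(camera, target): "extent" ([left, top, right, bottom] in pixels, round what is visible of it).
The state is a dict: "time": time; "joints": joint angles; "joint_vel": joint speeds; "joint_torque": joint torques, N m; "eef_pos": TCP position; "tool_rot": TCP orientation; "ft_force": force on the tool from outside, world axes, zero at the start; "wrist_torque": the same for the moment, N m; "finger_gap": finger opening in m; "gripper_force": force on a finger pad.
Only numpy, scipy, OpenCV 4.12 (cv2) and the standard library are available. Lean on these libraries where they do the work, as an engineer would, in place of code of your own. Each camera call takes 0.05 s, during which the arm holds its last target. There are 200 camera calls.

## Working session

There is one attempt and no reset: what is moved stays moved. The work goes in short steps, Python scripts to look and compute and a tool call to move; the robot and the scene stay as the last step left them, time stands still between calls to the robot, and variables do not carry over. Pictures are saved under pics/ and viewed, at most 10 in all, crops included, and the job is handed in when it is done.

Besides the shell and the picture viewer there is one more tool, called after ">>>" by a JSON object that holds its "api" and its "payload", one argument or row to a line. play_rows: Moves the arm, as the interface text tells. Its arguments: {"type":"object","properties":{"moves":{"type":"array"},"grip":{"type":"number"},"squeeze":{"type":"number"}},"required":["moves"]}

```bash
ls; mkdir -p pics; cat > h.py <<'E'
import numpy as np, cv2
from bench import r, eyes, hand_in
def grab(n,f=None):
    d=eyes.get_image(n)
    if f: cv2.imwrite('pics/'+f,np.asarray(d['pixels']))
    return d
def world(d,u,v,z=None):
    K=np.array(d['intrinsics']);R=np.array(d['rotation']);o=np.array(d['origin'])
    ray=R@np.array([(u-K[0,2])/K[0,0],-(v-K[1,2])/K[1,1],-1])
    s=d['depth'][int(v),int(u)] if z is None else (z-o[2])/ray[2]
    return o+s*ray
def proj(d,p):
    K=np.array(d['intrinsics']);R=np.array(d['rotation']);o=np.array(d['origin'])
    c=R.T@(np.array(p)-o)
    return K[0,2]+K[0,0]*c[0]/-c[2],K[1,2]+K[1,1]*c[1]/c[2]
E
python3 - <<'E'
from h import *
np.set_printoptions(precision=4,suppress=True)
for n in('top','side'):
    d=grab(n,n+'0.png'); print(n,d['origin'],d['rotation'],d['intrinsics'])
    for t in('air_block','used_port','free_port','used_collar_top','nozzle','nozzle_grip','spanner','pliers','test_piece'):
        try: print(t,[(np.round(b['extent']),round(b['p'],2)) for b in eyes.boxes_of(n,t)[:3]])
        except Exception as e: print(t,e)
s=r.sense();print(s)
E
```

```text
pics
top [0.2543 0.0394 1.2362] [ 0.0687 -0.0639 -0.6963  0.7116] [[488.9138   0.     319.3792]
 [  0.     488.9138 211.8464]
 [  0.       0.       1.    ]]
air_block [(array([263., 173., 367., 214.]), 0.86)]
used_port [(array([284., 242., 373., 259.]), 0.72), (array([327., 180., 345., 189.]), 0.65)]
free_port [(array([293., 186., 308., 201.]), 0.75)]
used_collar_top [(array([331., 177., 344., 192.]), 0.68)]
nozzle [(array([333., 181., 337., 187.]), 0.5)]
nozzle_grip [(array([335., 179., 340., 188.]), 0.59)]
spanner [(array([281., 240., 370., 259.]), 0.89)]
pliers [(array([392., 224., 411., 297.]), 0.71), (array([222., 247., 258., 276.]), 0.54)]
test_piece [(array([222., 245., 258., 276.]), 0.76), (array([294., 184., 308., 202.]), 0.41)]
side [ 0.3573 -0.7462  0.5943] [ 0.4891 -0.0385 -0.0804  0.8677] [[464.1032   0.     321.1454]
 [  0.     464.1032 196.5391]
 [  0.       0.       1.    ]]
air_block [(array([306., 182., 378., 266.]), 0.67)]
used_port [(array([344., 211., 361., 238.]), 0.81), (array([324., 187., 338., 216.]), 0.7)]
free_port [(array([326., 189., 338., 214.]), 0.88)]

[... 240 characters left out ...]
)]
spanner [(array([257., 216., 292., 284.]), 0.71)]
pliers [(array([222., 298., 326., 334.]), 0.87)]
test_piece [(array([234., 176., 271., 208.]), 0.69), (array([307., 183., 378., 268.]), 0.5)]
{'time': 1.0, 'joints': array([ 0.9782,  0.2586,  1.535 , -0.    ,  1.348 , -0.2028]), 'joint_vel': array([ 0.0001,  0.0015,  0.    ,  0.0003, -0.    , -0.0012]), 'joint_torque': array([  0.0015, -43.7215, -28.4302,   0.0718,   0.0315,   0.    ]), 'eef_pos': array([0.209 , 0.5088, 0.1955]), 'tool_rot': array([ 0.1936,  0.9811, -0.    ,  0.    ]), 'ft_force': array([-0.266 , -0.3032,  0.2948]), 'wrist_torque': array([ 0.0155, -0.0147,  0.0168]), 'gripper_force': 0.0, 'finger_gap': 0.09324222436826307}
```

```bash
cat > h.py <<'E'
import numpy as np, cv2, pickle
from scipy.spatial.transform import Rotation as Ro
from bench import r, eyes, hand_in
np.set_printoptions(precision=4,suppress=True)
def grab(n,f):
    d=dict(eyes.get_image(n)); cv2.imwrite(f'pics/{f}.png',np.asarray(d['pixels'])); pickle.dump(d,open(f'pics/{f}.pkl','wb')); return d
def load(f): return pickle.load(open(f'pics/{f}.pkl','rb'))
def world(d,u,v,z=None):
    K=np.array(d['intrinsics']);R=Ro.from_quat(d['rotation']).as_matrix();o=np.array(d['origin'])
    ray=R@np.array([(u-K[0,2])/K[0,0],-(v-K[1,2])/K[1,1],-1])
    s=d['depth'][int(v),int(u)] if z is None else (z-o[2])/ray[2]
    return o+s*ray
def proj(d,p):
    K=np.array(d['intrinsics']);R=Ro.from_quat(d['rotation']).as_matrix();o=np.array(d['origin'])
    c=R.T@(np.array(p)-o)
    return K[0,2]+K[0,0]*c[0]/-c[2],K[1,2]+K[1,1]*c[1]/c[2]
E
python3 - <<'E'
from h import *
t=grab('top','t1'); s=grab('side','s1')
print('block',world(t,315,193.5,.03),'used collar',world(t,337.5,184.5,.079),'free',world(t,300.5,193.5,.085),'noz',world(t,336,184,.09))
print('tip top depth pts',world(t,336,184),world(t,300,193),world(t,297,193))
a=cv2.resize(t['pixels'][160:310,210:420],None,fx=3,fy=3,interpolation=2)
b=cv2.resize(s['pixels'][170:280,290:400],None,fx=4,fy=4,interpolation=2)
c=np.zeros((600,800,3),np.uint8)
cv2.imwrite('pics/ta.png',a); cv2.imwrite('pics/sb.png',b)
E
```

```text
block [0.5304 0.0622 0.03  ] used collar [0.5428 0.007  0.079 ] free [0.5171 0.0962 0.085 ] noz [0.5413 0.011  0.09  ]
tip top depth pts [0.542  0.0109 0.0872] [0.5237 0.0986 0.0615] [0.5194 0.105  0.0796]
```

View pics/ta.png

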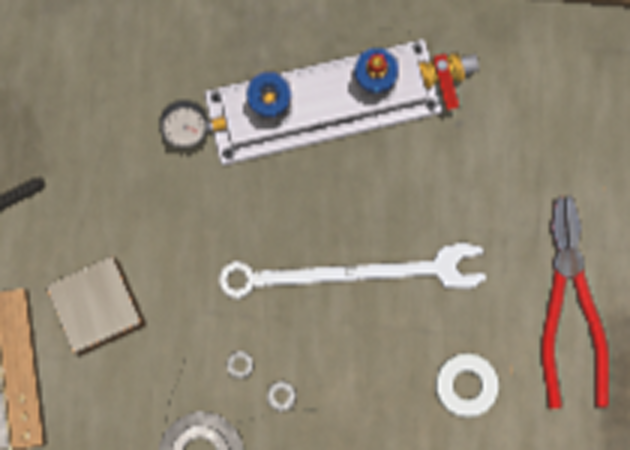

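View pics/sb.png

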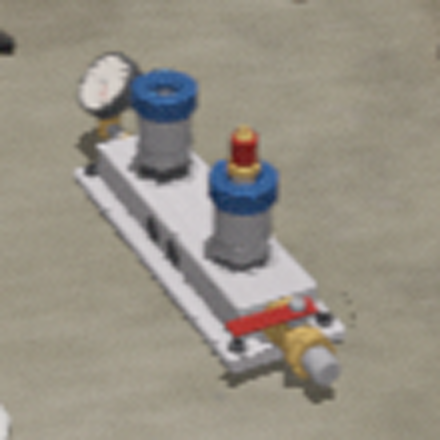

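```bash
cat > fit.py <<'E'
from h import *
from scipy.optimize import minimize
def soft(d,c,w=14):
    u,v=int(c[0]),int(c[1]); p=d['pixels'][v-w:v+w,u-w:u+w].astype(float)
    m=np.clip((p[...,0]-p[...,2])/90,0,1)      # blue minus red
    hard=(m>.5).astype(np.uint8); n,l,st,_=cv2.connectedComponentsWithStats(hard)
    k=1+np.argmax(st[1:,4]); h=cv2.convexHull(cv2.findNonZero((l==k).astype(np.uint8)))
    f=np.zeros_like(hard); cv2.fillConvexPoly(f,h,1)
    near=cv2.dilate((l==k).astype(np.uint8),np.ones((3,3)))
    core=cv2.erode(f,np.ones((3,3)))
    return np.where(core>0,1,m*near),u-w,v-w
def render(d,x,y,z,hc,u0,v0,n):
    a=np.linspace(0,2*np.pi,48)
    P=[proj(d,(x+.018*np.cos(q),y+.018*np.sin(q),zz)) for zz in(z,z-hc) for q in a]
    S=8; P=((np.array(P)-[u0,v0]+.5)*S)
    im=np.zeros((n*S,n*S),np.uint8); cv2.fillConvexPoly(im,cv2.convexHull(np.round(P*16).astype(np.int32)),255,shift=4)
    return cv2.resize(im,(n,n),interpolation=cv2.INTER_AREA)/255.
def fit(ds,x0,y0,z0,hc=None,zfix=False):
    obs=[(d,)+soft(d,proj(d,(x0,y0,z0-.005))) for d in ds]
    def cost(q):
        z=z0 if zfix else z0+q[2]*.01
        h=hc if hc else q[-1]*.01
        return sum(((render(d,x0+q[0]*.01,y0+q[1]*.01,z,h,u,v,m.shape[0])-m)**2).sum() for d,m,u,v in obs)
    b=min((minimize(cost,np.r_[i,j,k,1.2],method='Nelder-Mead',options=dict(initial_simplex=np.r_[i,j,k,1.2]+np.vstack([np.zeros(4),.4*np.eye(4)]),maxiter=400)) for i,j,k in [(0,0,0),(.3,-.3,.3)]),key=lambda r:r.fun)
    q=b.x; return np.array([x0+q[0]*.01,y0+q[1]*.01,z0 if zfix else z0+q[2]*.01,hc or q[3]*.01]),b.fun
if __name__=='__main__':
    t,s=load('t1'),load('s1')
    for n,g in(('used',(.5413,.0085,.079)),('free',(.517,.0965,.085))):
        print(n,'both',*fit([t,s],*g)); print(n,'both h=.013',*fit([t,s],*g,hc=.0135))
        for d in(t,s): print('  single z fix',*fit([d],*g,zfix=True))
E
python3 fit.py
```

```text
used both [0.5481 0.0132 0.076  0.005 ] 23.28865265496177
used both h=.013 [0.5476 0.0136 0.0799 0.0135] 54.76237814515785
  single z fix [0.5469 0.0131 0.079  0.    ] 2.5690712973642613
  single z fix [0.5461 0.0094 0.079  0.0055] 17.80145243282498
free both [0.524  0.1001 0.0839 0.0079] 13.570287069075995
free both h=.013 [0.524  0.1002 0.0858 0.0135] 31.53699730872741
  single z fix [0.5235 0.0998 0.085  0.    ] 2.7562898885044214
  single z fix [0.5234 0.0986 0.085  0.0086] 6.236660258874791
```

```bash
sed -i 's#m=np.clip.*#m=np.clip(((p[...,0]-p[...,2])/(p[...,0]+20)-.25)/.3,0,1)#' fit.py; python3 fit.py; python3 - <<'E'
from fit import *
t,s=load('t1'),load('s1')
for n,d in(('t',t),('s',s)):
  for c in((.546,.0125,.079),(.5235,.0995,.085)):
    m,u,v=soft(d,proj(d,c))
    W=np.array([world(d,u+j,v+i) for i in range(28) for j in range(28) if m[i,j]>.9 and d['depth'][v+i,u+j]>0])
    z=W[:,2]; print(n,len(z),np.percentile(z,[10,30,50,70,80,90,95]))
    k=abs(z-np.percentile(z,80))<.004; print('  ring', k.sum(), (W[k].min(0)+W[k].max(0))/2)
m,u,v=soft(s,proj(s,(.546,.0125,.079))); print((m*9).astype(int)); p=s['pixels'][v:v+28,u+12]; print(p.tolist())
E
```

```text
used both [0.5478 0.0138 0.0745 0.0038] 30.100401005149504
used both h=.013 [0.5473 0.0143 0.0792 0.0135] 77.31991658707425
  single z fix [0.5466 0.0134 0.079  0.    ] 8.959018434626657
  single z fix [0.5459 0.0083 0.079  0.0048] 18.337937416152922
free both [0.5239 0.0998 0.083  0.0074] 21.19366950682624
free both h=.013 [0.5243 0.1011 0.0843 0.0135] 51.29946707429218
  single z fix [0.5231 0.0996 0.085  0.    ] 9.02734495982685
  single z fix [0.5232 0.0966 0.085  0.0076] 6.20739377840842
t 132 [0.0774 0.0792 0.0805 0.0869 0.0984 0.1039 0.1044]
  ring 13 [0.547  0.0126 0.0996]
t 139 [0.0655 0.0823 0.0838 0.0851 0.0856 0.0863 0.0872]
  ring 104 [0.5233 0.0999 0.0853]
s 145 [0.074  0.0785 0.0802 0.0812 0.0818 0.0856 0.0878]
  ring 94 [0.5459 0.0091 0.0818]
s 126 [0.0781 0.0814 0.0839 0.085  0.0853 0.0863 0.0866]
  ring 88 [0.5231 0.095  0.0842]
[[0 0 0 0 0 0 0 0 0 0 0 0 0 0 0 0 0 0 0 0 0 0 0 0 0 0 0 0]
 [0 0 0 0 0 0 0 0 0 0 0 0 0 0 0 0 0 0 0 0 0 0 0 0 0 0 0 0]
 [0 0 0 0 0 0 0 0 0 0 0 0 0 0 0 0 0 0 0 0 0 0 0 0 0 0 0 0]
 [0 0 0 0 0 0 0 0 0 0 0 0 0 0 0 0 0 0 0 0 0 0 0 0 0 0 0 0]
 [0 0
[... 1152 characters left out ...]
4 1 0 0 0 0 0 0 0 0 0]
 [0 0 0 0 0 0 0 0 0 0 0 0 0 0 0 0 0 0 0 0 0 0 0 0 0 0 0 0]
 [0 0 0 0 0 0 0 0 0 0 0 0 0 0 0 0 0 0 0 0 0 0 0 0 0 0 0 0]
 [0 0 0 0 0 0 0 0 0 0 0 0 0 0 0 0 0 0 0 0 0 0 0 0 0 0 0 0]
 [0 0 0 0 0 0 0 0 0 0 0 0 0 0 0 0 0 0 0 0 0 0 0 0 0 0 0 0]]
[[133, 149, 156], [129, 149, 153], [129, 149, 155], [119, 135, 154], [111, 127, 154], [96, 109, 134], [91, 105, 124], [89, 104, 122], [94, 107, 127], [80, 107, 134], [69, 95, 125], [79, 124, 158], [71, 108, 133], [71, 86, 104], [83, 67, 62], [126, 89, 66], [145, 95, 57], [148, 97, 59], [128, 80, 53], [96, 64, 41], [93, 59, 32], [95, 62, 41], [99, 65, 48], [101, 86, 79], [110, 107, 111], [110, 111, 111], [113, 109, 112], [113, 111, 114]]
```

>>> {"api": "play_rows", "payload": {
  "moves": [
    [[-0.05,-0.033,0,0.09],[-0.1,-0.066,0,0.18],[-0.15,-0.099,0,0.27],[-0.2,-0.132,0,0.36],[-0.25,-0.165,0,0.45],[-0.3,-0.198,0,0.54],[-0.35,-0.231,0.01,0.63],[-0.4,-0.264,0.02,0.72],[-0.45,-0.297,0.03,0.81],[-0.48,-0.316,0.04,0.87],[-0.501,-0.3295,0.045,0.91],[-0.501,-0.3295,0.045,0.91]]
  ],
  "grip": -0.42
}}

```text
time: 2.6
eef_pos: [0.5476, 0.0126, 0.15]
tool_rot: [0.606, 0.796, -0.0, -0.0]
ft_force: [-0.4, 0.1, -0.1]
finger_gap: 0.027
gripper_force: 0.0
```

```bash
python3 - <<'E'
from h import *
s=grab('side','s2'); t=grab('top','t2')
p=np.array(r.sense()['eef_pos']); print('tcp',p,'px side',proj(s,p),'top',proj(t,p))
for q in((.547,.0135,.106),(.547,.0135,.079),(.5235,.0998,.085)): print(q,proj(s,q))
def ov(d,u0,v0,k=5,w=80,h=110,f=''):
    a=cv2.resize(d['pixels'][v0:v0+h,u0:u0+w],None,fx=k,fy=k,interpolation=2)
    return a
a=ov(s,310,130); b=ov(t,290,130,5,80,110)
cv2.imwrite('pics/st2.png',np.hstack([a[:550],b[:550]]))
E
```

```text
tcp [0.5467 0.0144 0.1506] px side (np.float64(350.549966499938), np.float64(182.69169255309325)) top (np.float64(335.3093740045133), np.float64(175.23725755530228))
(0.547, 0.0135, 0.106) (np.float64(350.3134413444181), np.float64(202.44156097146202))
(0.547, 0.0135, 0.079) (np.float64(350.03526882481606), np.float64(213.8111872658471))
(0.5235, 0.0998, 0.085) (np.float64(330.28318923358114), np.float64(191.0502693950112))
```

View pics/st2.png

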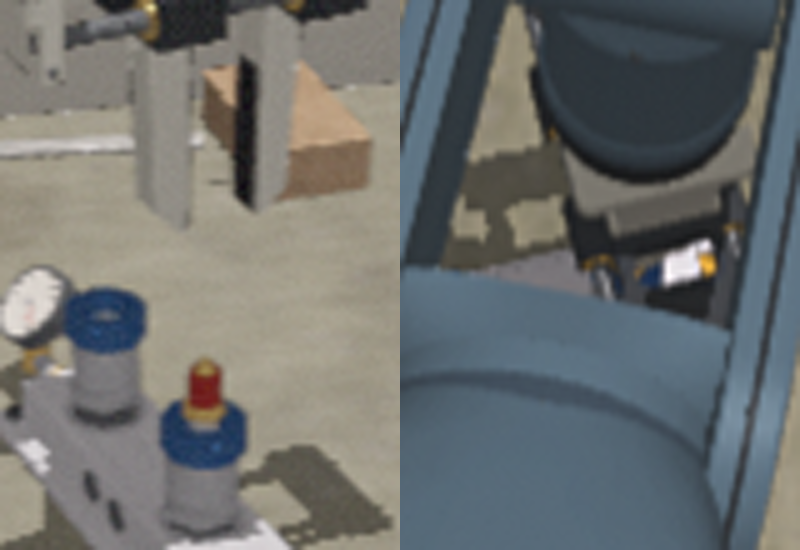

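```bash
python3 - <<'E'
from h import *
s=load('s2')
for u,v in((340,168),(342,172),(345,172),(346,174),(359,168),(361,170),(363,168),(366,167),(350,205),(351,204)): print(u,v,s['depth'][v,u],world(s,u,v),s['pixels'][v,u])
d=s['depth']; 
# lowest finger points: all world points with 0.13<z<0.25 near tcp
W=[(*world(s,u,v),u,v) for v in range(130,185) for u in range(330,375)]
W=np.array([w for w in W if abs(w[0]-.547)<.06 and abs(w[1]-.014)<.05 and w[2]>.12]); 
print(W[:,2].min(),W[np.argsort(W[:,2])[:12]]); print(len(W),W.min(0),W.max(0))
E
```

```text
340 168 0.86095417 [ 0.5223 -0.0001  0.1927] [121 129 132]
342 172 0.8628129 [ 0.5256 -0.0029  0.1854] [132 141 146]
345 172 0.86598915 [ 0.5317 -0.0012  0.1838] [133 141 144]
346 174 0.8697884 [ 0.5339 -0.0002  0.1788] [124 132 134]
359 168 0.8785445 [0.5611 0.0088 0.184 ] [30 31 29]
361 170 0.88286597 [0.5654 0.0099 0.1787] [116 122 126]
363 168 0.88324493 [0.5697 0.0115 0.1817] [136 142 147]
366 167 0.88338774 [0.5755 0.0115 0.1832] [123 132 139]
350 205 0.9190043 [0.5455 0.0094 0.1027] [ 34  56 115]
351 204 0.921687 [0.5482 0.0123 0.1029] [ 73 127 151]
0.17352297027283292 [[  0.566    0.0114   0.1735 361.     172.    ]
 [  0.5342   0.0005   0.1742 346.     176.    ]
 [  0.5675   0.0096   0.1743 362.     172.    ]
 [  0.5619   0.0185   0.1746 358.     170.    ]
 [  0.5627   0.014    0.1747 359.     171.    ]
 [  0.5624   0.0208   0.1755 358.     169.    ]
 [  0.5343   0.0013   0.1758 346.     175.    ]
 [  0.5359  -0.       0.1764 347.     175.    ]
 [  0.5692   0.0088   0.1767 363.     171.    ]
 [  0.5321   0.0001   0.1767 345.     175.    ]
 [  0.5673   0.009    0.1768 362.     171.    ]
 [  0.5635   0.0097   0.1769 360.     171.    ]]
1142 [  0.4969  -0.0352   0.1735 330.     130.    ] [  0.5811   0.0261   0.2827 374.     176.    ]
```

>>> {"api": "play_rows", "payload": {
  "moves": [
    [[0,0,0.015,0],[0,0,0.03,0],[0,0,0.045,0],[0,0,0.057,0],[0,0,0.064,0],[0,0,0.066,0]]
  ]
}}

```text
time: 3.45
eef_pos: [0.547, 0.0136, 0.0839]
tool_rot: [0.605, 0.796, -0.0, -0.0]
ft_force: [1.3, -0.3, 1.0]
finger_gap: 0.027
gripper_force: 0.0
```

```bash
python3 - <<'E'
from h import *
s=grab('side','s3')
st=r.sense(); print(st['eef_pos'],st['ft_force'],st['finger_gap'],r.tcp_to_grasp)
W=[(*world(s,u,v),u,v) for v in range(150,225) for u in range(325,385)]
W=np.array([w for w in W if (abs(w[0]-.534)<.012 or abs(w[0]-.567)<.012) and abs(w[1]-.014)<.03 and w[2]>.082]); print(W[np.argsort(W[:,2])[:6]])
cv2.imwrite('pics/s3c.png',cv2.resize(s['pixels'][160:240,310:400],None,fx=7,fy=7,interpolation=2))
E
```

```text
[0.5472 0.0135 0.0841] [ 0.0453  0.1595 -0.0926] 0.02675520284392904 0.0188
[[  0.537    0.0064   0.0821 346.     215.    ]
 [  0.563    0.0121   0.0822 358.     212.    ]
 [  0.5436   0.0083   0.0823 349.     214.    ]
 [  0.559    0.0124   0.0825 356.     212.    ]
 [  0.5451   0.0063   0.0834 350.     214.    ]
 [  0.5414   0.0081   0.0851 348.     213.    ]]
```

View pics/s3c.png

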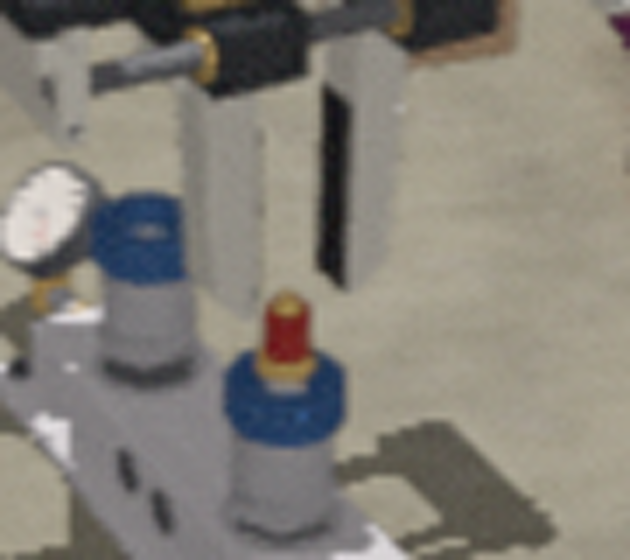

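```bash
python3 - <<'E'
from h import *
s=load('s3')
for u,v in((340,198),(343,201),(345,203),(346,204),(358,198),(359,200),(360,199),(363,196),(350,206),(351,208),(352,204)): print(u,v,world(s,u,v),s['pixels'][v,u])
for u,v in((340,196),(340,180),(362,190),(362,175)): print(u,v,world(s,u,v))
E
```

```text
340 198 [ 0.5228 -0.0006  0.1277] [127 137 140]
343 201 [ 0.5288 -0.0006  0.1202] [133 144 148]
345 203 [0.5335 0.002  0.1134] [127 133 137]
346 204 [ 0.535  -0.0001  0.1122] [125 136 141]
358 198 [0.5617 0.0107 0.1163] [40 40 45]
359 200 [0.5633 0.0085 0.1127] [ 95 102 105]
360 199 [0.566  0.0113 0.113 ] [130 138 143]
363 196 [0.5718 0.011  0.1195] [134 141 147]
350 206 [0.5448 0.0067 0.1021] [ 37  37 114]
351 208 [0.5464 0.0046 0.0986] [ 28  33 116]
352 204 [0.5499 0.0109 0.1036] [ 57 103 133]
340 196 [ 0.5229 -0.0001  0.1318]
340 180 [ 0.522  -0.0028  0.1687]
362 190 [0.5682 0.0071 0.1359]
362 175 [0.568  0.0105 0.1673]
```

>>> {"api": "play_rows", "payload": {
  "moves": [
    [[0,0,0.003,0],[0,0,0.006,0],[0,0,0.008,0],[0,0,0.008,0]]
  ]
}}

```text
time: 4.0
eef_pos: [0.5471, 0.0136, 0.0763]
tool_rot: [0.605, 0.796, -0.0, -0.0]
ft_force: [0.3, -0.3, 0.1]
finger_gap: 0.027
gripper_force: 0.0
```

```bash
python3 - <<'E'
from h import *
s=grab('side','s4')
st=r.sense(); print(st['eef_pos'],st['ft_force'],st['finger_gap'])
cv2.imwrite('pics/s4c.png',cv2.resize(s['pixels'][160:240,310:400],None,fx=7,fy=7,interpolation=2))
for u,v in((345,205),(346,207),(359,203),(360,203)): print(u,v,world(s,u,v))
E
```

```text
[0.5472 0.0136 0.0765] [-0.6295  0.6077  0.403 ] 0.027095406562575745
345 205 [ 0.5329 -0.001   0.1107]
346 207 [0.5352 0.0002 0.105 ]
359 203 [0.5637 0.0094 0.1051]
360 203 [0.5665 0.012  0.1032]
```

View pics/s4c.png

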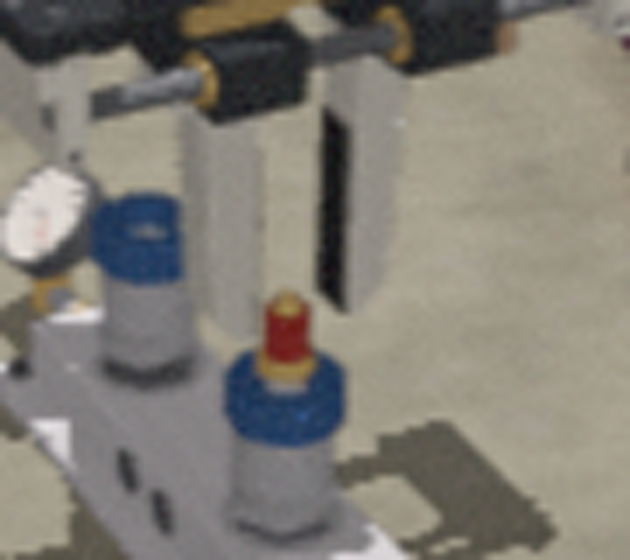

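>>> {"api": "play_rows", "payload": {
  "moves": [
    [[0,0,0.005,0],[0,0,0.01,0],[0,0,0.015,0],[0,0,0.018,0],[0,0,0.02,0],[0,0,0.022,0],[0,0,0.024,0],[0,0,0.024,0]]
  ]
}}

```text
time: 5.05
eef_pos: [0.5472, 0.0136, 0.0524]
tool_rot: [0.605, 0.796, 0.0, 0.0]
ft_force: [-0.6, 0.6, 1.2]
finger_gap: 0.027
gripper_force: 0.6
```

>>> {"api": "play_rows", "payload": {
  "moves": [
    [[0,0,0.001,0],[0,0,0.002,0],[0,0,0.003,0],[0,0,0.003,0]]
  ]
}}

```text
time: 5.55
eef_pos: [0.5474, 0.0136, 0.0496]
tool_rot: [0.605, 0.796, 0.0, 0.0]
ft_force: [-1.1, 0.2, 4.4]
finger_gap: 0.0271
gripper_force: 2.1
```

>>> {"api": "play_rows", "payload": {
  "moves": [
    [[0,0,0.0005,0],[0,0,0.001,0],[0,0,0.001,0]]
  ]
}}

```text
time: 5.92
eef_pos: [0.5474, 0.0135, 0.0495]
tool_rot: [0.605, 0.796, 0.0, 0.0]
ft_force: [-3.2, 0.0, 11.5]
finger_gap: 0.0272
gripper_force: 5.7
```

```bash
python3 - <<'E'
from h import *
s=grab('side','s5')
st=r.sense(); print(st['eef_pos'],st['ft_force'],st['finger_gap'],st['gripper_force'])
cv2.imwrite('pics/s5c.png',cv2.resize(s['pixels'][160:240,310:400],None,fx=7,fy=7,interpolation=2))
E
```

```text
[0.5474 0.0136 0.0495] [-3.3031  0.6856 11.1165] 0.02722565192639477 5.723924892372452
```

View pics/s5c.png

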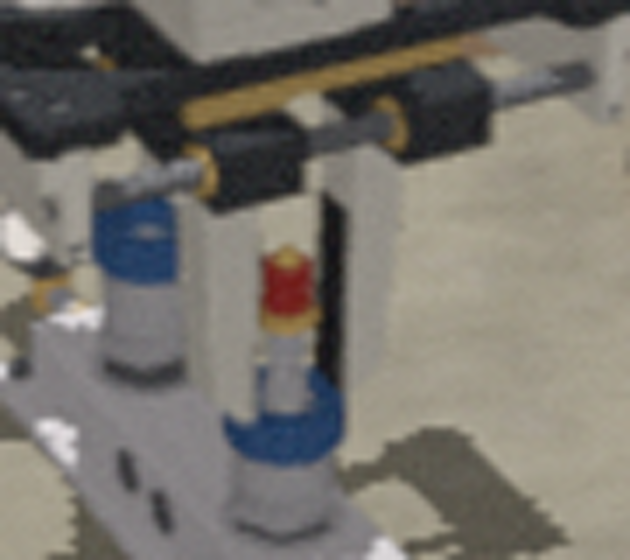

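>>> {"api": "play_rows", "payload": {
  "moves": [
    [[0,0,-0.006,0],[0,0,-0.014,0],[0,0,-0.022,0],[0,0,-0.03,0],[0,0,-0.0335,0],[0,0,-0.0335,0]]
  ]
}}

```text
time: 6.72
eef_pos: [0.5474, 0.0136, 0.0823]
tool_rot: [0.605, 0.796, 0.0, 0.0]
ft_force: [-1.0, -0.2, -0.6]
finger_gap: 0.027
gripper_force: 0.0
```

>>> {"api": "play_rows", "payload": {
  "moves": [
    [[0,0,0,0],[0,0,0,0],[0,0,0,0],[0,0,0,0]]
  ],
  "grip": -0.8,
  "squeeze": 8
}}

```text
time: 7.22
eef_pos: [0.5469, 0.0136, 0.0817]
tool_rot: [0.605, 0.796, -0.0, -0.0]
ft_force: [-0.3, -0.4, -1.5]
finger_gap: 0.0137
gripper_force: 8.0
```

>>> {"api": "play_rows", "payload": {
  "moves": [
    [[0,0,0,0],[0,0,0,0],[0,0,-0.003,0],[0,0,-0.01,0],[0,0,-0.02,0],[0,0,-0.03,0],[0,0,-0.04,0],[0,0,-0.05,0],[0,0,-0.055,0],[0,0,-0.055,0]]
  ],
  "squeeze": 35
}}

```text
time: 8.48
eef_pos: [0.5474, 0.0136, 0.1374]
tool_rot: [0.605, 0.796, 0.0, 0.0]
ft_force: [0.3, -1.3, -0.4]
finger_gap: 0.0127
gripper_force: 35.0
```

>>> {"api": "play_rows", "payload": {
  "moves": [
    [[0.012,0,0,0],[0.03,0,0,0],[0.05,0,0,0],[0.07,0,0,0],[0.085,0,0,0],[0.09,0,0,0],[0.09,0,0,0]]
  ]
}}

```text
time: 9.35
eef_pos: [0.5231, 0.1006, 0.137]
tool_rot: [0.605, 0.796, -0.0, 0.0]
ft_force: [-0.8, -0.3, -0.8]
finger_gap: 0.0129
gripper_force: 35.0
```

```bash
python3 - <<'E'
from h import *
s=grab('side','s6'); t=grab('top','t6')
st=r.sense(); print(st['time'],st['eef_pos'],st['ft_force'],st['finger_gap'],st['gripper_force'])
a=cv2.resize(s['pixels'][140:225,300:390],None,fx=6,fy=6,interpolation=2)
b=cv2.resize(t['pixels'][160:245,280:320],None,fx=6,fy=6,interpolation=2)
cv2.imwrite('pics/s6c.png',np.hstack([a,b]))
p=st['eef_pos']; print(proj(s,(p[0],p[1],.060)),proj(s,(p[0],p[1],.115)),proj(t,p))
E
```

```text
9.45 [0.5234 0.0999 0.137 ] [ 0.1707 -0.3419 -0.0954] 0.012625382374830078 34.99975919723511
(np.float64(330.2252367115044), np.float64(200.88323431853968)) (np.float64(330.18136031129865), np.float64(178.86888919588839)) (np.float64(298.0036577693041), np.float64(185.80575610444518))
```

View pics/s6c.png

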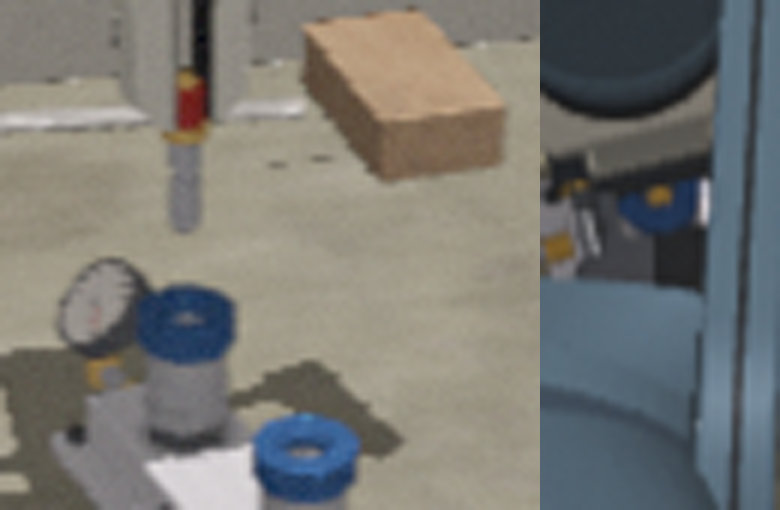

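```bash
python3 - <<'E'
from fit import *
s=load('s6'); P=s['pixels'].astype(float)
m=np.clip(((P[...,0]-P[...,2])/(P[...,0]+20)-.25)/.3,0,1)
def edges(u0,u1,v0,v1):
    w=m[v0:v1,u0:u1]
    for i in range(v1-v0):
        k=np.where(w[i]>.5)[0]
        if len(k)>6:
            l,rr=k[0],k[-1]
            L=l-(w[i,l-1] if l else 0)-.0; R=rr+(w[i,rr+1] if rr+1<u1-u0 else 0)
            print(v0+i,round(u0+L,2),round(u0+R,2),'c',round(u0+(L+R)/2,2))
edges(318,345,184,204); print(); edges(338,366,206,226)
print('stem'); g=P.sum(2)/3
for v in range(164,179): print(v,g[v,324:338].astype(int))
E
```

```text
189 324.71 335.33 c 330.02
190 323.62 337.0 c 330.31
191 323.0 337.13 c 330.07
192 323.0 337.14 c 330.07
193 323.52 337.27 c 330.39
194 323.0 337.14 c 330.07
195 323.0 337.17 c 330.08
196 323.0 337.18 c 330.09
197 324.0 337.0 c 330.5
198 325.0 336.0 c 330.5
199 326.73 335.19 c 330.96

210 345.0 355.35 c 350.18
211 344.0 357.0 c 350.5
212 343.0 358.0 c 350.5
213 342.59 359.0 c 350.79
214 342.98 359.0 c 350.99
215 343.0 358.34 c 350.67
216 343.0 358.0 c 350.5
217 343.0 358.0 c 350.5
218 343.0 358.0 c 350.5
219 343.0 357.48 c 350.24
220 344.0 357.0 c 350.5
221 344.61 356.0 c 350.31
222 345.7 355.15 c 350.42
stem
164 [153 151 152 141 119 117 115 109 105 125 147 146 144 142]
165 [155 154 151 141 119 116 121 116 114 128 148 148 145 147]
166 [153 151 152 142 116 116 121 118 111 128 149 147 149 150]
167 [150 152 152 141 122 118 121 116 116 128 149 151 152 150]
168 [147 149 152 151 142 124 120 118 119 134 150 152 150 149]
169 [148 146 149 144 128 109 116 120 109 126 150 147 150 149]
170 [146 150 145 143 125 117 113 111 108 127 142 149 147 149]
171 [152 154 153 144 123 116 123 114 113 129 147 149 153 152]
172 [151 150 153 140 125 116 118 118 116 130 150 153 150 152]
173 [148 148 148 141 121 119 121 118 113 127 149 149 150 149]
174 [148 149 152 140 123 116 122 117 115 126 147 149 150 150]
175 [150 154 152 147 121 114 120 118 115 127 152 152 152 151]
176 [149 152 151 143 127 115 116 116 113 131 152 152 151 153]
177 [145 146 148 140 129 118 119 122 122 137 151 152 152 152]
178 [144 146 147 147 136 119 111 118 134 145 148 149 151 151]
```

>>> {"api": "play_rows", "payload": {
  "moves": [
    [[0,0,0.007,0],[0,0,0.015,0],[0,0,0.023,0],[0,0,0.03,0],[0,0,0.033,0],[0,0,0.036,0],[0,0,0.038,0],[0,0,0.038,0]]
  ]
}}

```text
time: 10.45
eef_pos: [0.5231, 0.1003, 0.099]
tool_rot: [0.605, 0.796, -0.0, 0.0]
ft_force: [0.2, 0.5, -0.6]
finger_gap: 0.0129
gripper_force: 35.0
```

>>> {"api": "play_rows", "payload": {
  "moves": [
    [[0,0,0.002,0],[0,0,0.004,0],[0,0,0.006,0],[0,0,0.006,0]]
  ]
}}

```text
time: 10.95
eef_pos: [0.5229, 0.1003, 0.0927]
tool_rot: [0.605, 0.796, -0.0, -0.0]
ft_force: [-0.5, 0.1, -1.4]
finger_gap: 0.0129
gripper_force: 35.0
```

>>> {"api": "play_rows", "payload": {
  "moves": [
    [[0,0,0.0015,0],[0,0,0.003,0],[0,0,0.004,0],[0,0,0.004,0]]
  ]
}}

```text
time: 11.45
eef_pos: [0.5237, 0.1003, 0.0894]
tool_rot: [0.605, 0.796, 0.0, 0.001]
ft_force: [-0.2, 1.0, 3.0]
finger_gap: 0.0129
gripper_force: 35.0
```

>>> {"api": "play_rows", "payload": {
  "moves": [
    [[0,0,0.0015,0],[0,0,0.003,0],[0,0,0.004,0],[0,0,0.004,0]]
  ]
}}

```text
time: 11.95
eef_pos: [0.5236, 0.1003, 0.0853]
tool_rot: [0.605, 0.796, 0.0, 0.0]
ft_force: [1.4, 1.0, 4.5]
finger_gap: 0.0129
gripper_force: 35.0
```

>>> {"api": "play_rows", "payload": {
  "moves": [
    [[0,0,0.0015,0],[0,0,0.003,0],[0,0,0.004,0],[0,0,0.004,0]]
  ]
}}

```text
time: 12.45
eef_pos: [0.5236, 0.1003, 0.0814]
tool_rot: [0.605, 0.796, 0.0, 0.0]
ft_force: [0.7, -0.3, 5.8]
finger_gap: 0.0131
gripper_force: 35.0
```

>>> {"api": "play_rows", "payload": {
  "moves": [
    [[0,0,0.0015,0],[0,0,0.003,0],[0,0,0.004,0],[0,0,0.004,0]]
  ]
}}

```text
time: 12.95
eef_pos: [0.5237, 0.1003, 0.0776]
tool_rot: [0.605, 0.796, 0.0, 0.001]
ft_force: [0.8, 0.4, 7.4]
finger_gap: 0.0129
gripper_force: 35.0
```

>>> {"api": "play_rows", "payload": {
  "moves": [
    [[0,0,0.0015,0],[0,0,0.003,0],[0,0,0.004,0],[0,0,0.004,0]]
  ]
}}

```text
time: 13.45
eef_pos: [0.5238, 0.1004, 0.0737]
tool_rot: [0.605, 0.796, 0.001, 0.001]
ft_force: [-0.4, 1.0, 8.0]
finger_gap: 0.0129
gripper_force: 35.0
```

>>> {"api": "play_rows", "payload": {
  "moves": [
    [[0,0,0.0015,0],[0,0,0.003,0],[0,0,0.004,0],[0,0,0.004,0]]
  ]
}}

```text
time: 13.95
eef_pos: [0.5237, 0.1003, 0.0697]
tool_rot: [0.605, 0.796, 0.0, 0.001]
ft_force: [1.0, 0.2, 6.8]
finger_gap: 0.0131
gripper_force: 35.0
```

>>> {"api": "play_rows", "payload": {
  "moves": [
    [[0,0,0.001,0],[0,0,0.002,0],[0,0,0.002,0]]
  ]
}}

```text
time: 14.32
eef_pos: [0.5242, 0.1002, 0.0686]
tool_rot: [0.605, 0.796, 0.001, 0.001]
ft_force: [-1.9, -0.3, 14.4]
finger_gap: 0.0128
gripper_force: 35.0
```

>>> {"api": "play_rows", "payload": {
  "moves": [
    [[0,0,0.0007,0],[0,0,0.0007,0]]
  ]
}}

```text
time: 14.58
eef_pos: [0.5244, 0.1002, 0.0685]
tool_rot: [0.605, 0.796, 0.001, 0.001]
ft_force: [-3.1, -0.6, 17.8]
finger_gap: 0.0129
gripper_force: 35.1
```

>>> {"api": "play_rows", "payload": {
  "moves": [
    [[0,0,-0.001,0],[0,0,-0.0025,0],[0,0,-0.0035,0],[0,0,-0.0035,0]]
  ]
}}

```text
time: 15.08
eef_pos: [0.5235, 0.1003, 0.07]
tool_rot: [0.605, 0.796, 0.0, 0.0]
ft_force: [1.6, 0.9, 6.0]
finger_gap: 0.0129
gripper_force: 35.0
```

>>> {"api": "play_rows", "payload": {
  "moves": [
    [[0,0,-0.0005,0],[0,0,-0.001,0],[0,0,-0.001,0]]
  ]
}}

```text
time: 15.45
eef_pos: [0.5232, 0.1003, 0.0703]
tool_rot: [0.605, 0.796, 0.0, -0.0]
ft_force: [2.9, 1.2, -2.7]
finger_gap: 0.0126
gripper_force: 35.0
```

>>> {"api": "play_rows", "payload": {
  "moves": [
    [[0,0,0.0005,0],[0,0,0.0005,0],[0,0,0.0005,0],[0,0,0.0005,0]]
  ],
  "grip": -0.4
}}

```text
time: 15.95
eef_pos: [0.5228, 0.1003, 0.0702]
tool_rot: [0.605, 0.796, -0.0, -0.0]
ft_force: [0.3, 0.3, 0.4]
finger_gap: 0.0276
gripper_force: 0.0
```

>>> {"api": "play_rows", "payload": {
  "moves": [
    [[0,0,-0.005,0],[0,0,-0.015,0],[0,0,-0.03,0],[0,0,-0.045,0],[0,0,-0.06,0],[0,0,-0.07,0],[0,0,-0.07,0]]
  ]
}}

```text
time: 16.82
eef_pos: [0.5237, 0.1003, 0.1413]
tool_rot: [0.605, 0.796, 0.001, 0.001]
ft_force: [-0.2, 0.9, -0.6]
finger_gap: 0.0279
gripper_force: 0.0
```

```bash
python3 - <<'E'
from h import *
s=grab('side','s7')
st=r.sense(); print(st['time'],st['eef_pos'],st['ft_force'],st['finger_gap'])
cv2.imwrite('pics/s7c.png',cv2.resize(s['pixels'][130:230,300:390],None,fx=6,fy=6,interpolation=2))
E
```

```text
16.875 [0.5232 0.1003 0.1405] [0.6441 0.3263 0.3101] 0.027545881657444836
```

View pics/s7c.png

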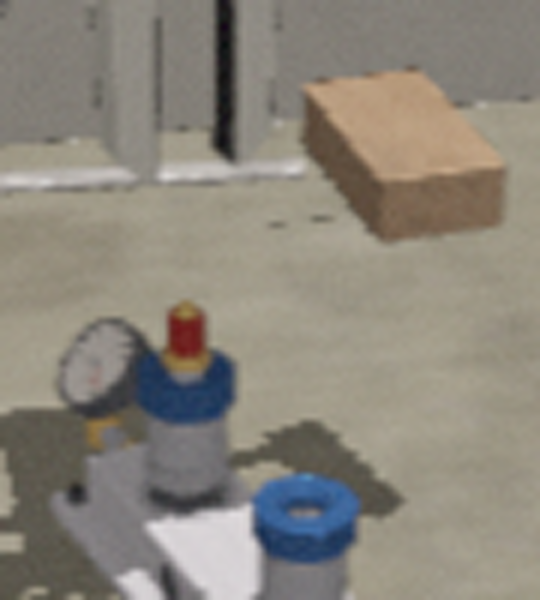

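The nozzle stands upright in the free coupling at about crop (187, 335). Its flange sits just above the blue collar, as it did in the used coupling at the start. The fingers are well clear.

```bash
python3 -c "
from bench import hand_in
print(hand_in())"
```

```text
the job is handed in; nothing more can be done
None
```

I moved the nozzle to the free coupling, where it held against a light test pull and stayed down when let go, and handed the job in at about 17 s; the hand-in returned no verdict.

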